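# Check the stop of a vial crimper's hand lever

## Robot

A 6-joint arm with a two-finger parallel gripper is mounted at the origin on the work surface. World frame = base frame: x ahead of the robot, y to its left, z up, the work surface at z = 0. Lengths are in mm, angles in degrees, forces in N, time in s.
With the tool pointing down it reaches from about 350 to 850 mm from the base axis. Payload 8.1 kg.
Tool frame: the origin (TCP) lies at the very end of the fingers, on their centre line; the grasp point (between the pads) lies r.tcp_to_grasp behind it (r.tcp_to_grasp is the distance from the TCP to the grasp point, in mm); z points along the fingers, y is the line along which they close (so a half turn about z gives the same grasp; the last joint's range is limited). The gripper opens to 85 mm and grips with 20 to 120 N. Pads are 22 mm wide; open, the fingers measure 114 mm over their backs; the gripper's body (76 mm by 85 mm) begins 54 mm behind the grasp point. The pads swing forward as they close: fully open they stand 13 mm farther back than shut.
Start: joints at [-69.179, 7.471, 85.268, -0, 87.261, -4.893], TCP at [260.351, -540.576, 231.292] pointing down, gripper open.
Joint ranges: [-169.43, 169.43], [-51.17, 129.36], [1.28, 143.12], [-76.62, 256.62], [0, 156.53], [-152.29, 152.29]. Speed limits (degrees/s): [136.94, 136.94, 159.86, 180, 180, 180].

## Interface

Orientations are given as [roll, pitch, yaw] about the fixed x, y, z axes, in that order (R = Rz(yaw) Ry(pitch) Rx(roll)).
In Python, from bench import r gives the robot as it stands.
- The arm moves only by the shell command python3 -m handwheel 'ROWS' [OPENING] [FORCE]. ROWS is JSON, a list of rows, each a list of 4 numbers: the shift along the tool's x, y, z in m, then the turn about the tool's z in degrees. A call has 1 to 10 rows; each row shifts and turns the commanded pose from where the row before left it, along the tool's axes as they then stand; what a row does not reach is not made up. A row lasts 1/10 s, in which the tool goes at most 50 mm and 8.59 degrees, less where a joint would pass 70% of its speed; a pose out of reach is approached as far as the arm can. A call is refused whole if a number of a shift passes 0.05 or a number of a turn 8.59, either way. A call with a gripper value outside its range is refused whole. OPENING is the finger opening in m, from 0 to 0.0854, set as the call begins (- or left out, the last holds). The fingers move at their own pace and stop on an object; FORCE is the grip in N (left out, the last holds). Time passes only in rows, so rows that do not move let the fingers close. It gives the time, the measured TCP pose, the force, the opening and the grip force at its end, in the units of the state.
- r.sense(): the state, without advancing time (a new reading comes with each control period).
- r.snapshot(name): name is "scene" or "top" or "wrist"; returns the picture (384x512x3 uint8, red, green, blue); there is no depth.
- r.camera_params(name): a dict with "fx", "fy", "cx", "cy" (pixels), "R" (3x3) and "t" (3): a world point X has camera coordinates R X + t; the wrist camera has in their place "mount" (4x4, takes a point from camera to tool coordinates, whose origin is the TCP and whose axes are the flange's). Camera axes: x right, y down, z forward; pixel columns grow to the right and rows downward; lengths in mm; the calibration is good to about 2 mm. A picture is of the moment at which its call begins: read the wrist's pose just before it. camera_params takes no time and is no camera call.
- r.hand_in(): hands the job in; it is judged then, once.
The state is a dict: "time": time; "joint_pos": joint angles; "qd": joint speeds; "joint_efforts": joint torques, N m; "tool_pos": TCP position; "tcp_rot": TCP orientation; "ft_force": force on the tool from outside, world axes, zero at the start; "wrist_torque": the same for the moment, N m; "finger_gap": finger opening in mm; "grip_force": force on a finger pad.
Only numpy, scipy, OpenCV 4.12 (cv2) and the standard library are available. Lean on these libraries where they do the work, as an engineer would, in place of code of your own. Each camera call takes 0.05 s, during which the arm holds its last target. There are 200 camera calls.

## Task

Two hand tools stand bolted to the lab bench. On the one with the round cup-shaped head (the vial crimper), press the hand lever in towards its grip bar with the backs of the fingers, firmly until it meets its stop short of the bar but without forcing it, keep it pressed there for a good second, then let it spring back out and move clear. Do not pinch the lever or the bar, leave the other tool's lever alone, and do not lift or shift anything on the bench.

Things in the scene. Friction and masses are not known exactly. Their poses are not given: they have to be found in the camera images.
- crimper: Vial crimper bolted to the bench: steel foot 130 x 100 x 12 mm, aluminium column and head (75 x 66 mm in plan, top 136 mm above the bench with its screw), a round steel cup 48 mm across and 46 mm long on the head's +x face, a grip bar and a hand lever side by side towards -x. Origin on the bench under the head, z up. It cannot be shifted.
- bar_end (a point): Centre of the free end of the crimper's fixed grip bar: black, round, 22 mm thick, level, 110 mm above the bench. The bar runs from here along +x (the crimper's x) 150 mm to the head. The lever is on its +y side.
- lever_pivot (a point): On the lever's upright pivot axis, at the lever's mid-height, 110 mm above the bench. The steel lever is 14 mm thick, 26 mm high (97 to 123 mm above the bench) and reaches 152 mm from this axis. At rest it stands 0.45 rad out from the bar's direction, to the crimper's +y side.
- crimp_lever (a joint): Lever angle, rad: 0 at rest (sprung out), grows as it is pressed towards the bar, 0.35 at its solid stop, where 20 to 30 mm of gap to the bar remains. The spring takes about 4 N at lever_face to start and 8 N at the stop; 15 N sets it firmly on the stop, over 50 N is forcing it. Springs back by itself.
- lever_face (a point): The place to press: on the lever's outer face at mid-height (110 mm above the bench), 130 mm from the pivot axis, 22 mm short of the free end. Moves with the lever; its x axis runs along the lever to the pivot, y straight out of the outer face (away from the bar), z up. The pivot axis is at x 130, y -7 mm from it. Press along -y; it travels about 45 mm.
- decapper: The other tool, a decapper, bolted to the bench: same foot, head, bar and lever as the crimper, but with two flat parallel steel prongs (7 mm thick, 16 mm high, 50 mm long) in place of the round cup. Origin on the bench under the head. Not to be operated.
- decap_lever (a joint): Angle of the decapper's lever, rad: 0 at rest, 0.35 at its stop, sprung. To be left alone.
- vial: Loose crimped glass vial, 22 mm across and 48 mm tall, standing upright on the bench near the crimper's lever, lower than the lever. Origin at the centre of its underside.
- tube_rack: Loose white wire tube rack, 160 x 70 x 62 mm, with yellow-capped tubes up to 103 mm above the bench. Origin at the centre of its underside.
- cap_tray: Loose white open tray 90 x 70 x 30 mm of aluminium caps. Origin at the centre of its underside.
Not all that is in view belongs to the job. There is more than one size of the vial; the job needs the middle-sized.

How it is judged (in metres and radians):
On the way:
1. the crimper's lever is pressed onto its stop from outside with the backs of the fingers and kept there (value of joint crimp_lever above 0.335 rad and contact force between the fingers and crimper above 9 N and y of the grasp point in the frame of lever_face above 0.003 m), for 0.7 s.
At the end, for the whole second after the job is handed in: The crimper's lever has been held on its stop (over 0.335 rad of 0.35, with over 9 N from the fingers on its outer side) for 0.7 s and has sprung back to within 0.03 rad of rest; the decapper's lever is at rest; vial, rack and tray are within 15 mm of where they stood, the vial upright (value of joint each of crimp_lever, decap_lever below 0.03 rad and distance of each of vial, tube_rack, cap_tray from where it was at the start of the episode below 0.015 m and angle between vial's own z axis and vertical below 0.2 rad); the robot touches nothing.
It fails at once if the lever is forced (over 50 N on the crimper) (contact force between anything else and crimper above 50 N).
It fails at once if the lever or bar is pinched or worked from inside, not pressed from its outer side (value of joint crimp_lever above 0.03 rad and contact force between the fingers and crimper above 1.5 N and y of the grasp point in the frame of lever_face below 0 m).
It fails at once if the other tool's lever is pressed (value of joint decap_lever above 0.06 rad).
It fails at once if the vial is shifted, lifted or tipped (distance of vial from where it was at the start of the episode above 0.015 m or angle between vial's own z axis and vertical above 0.3 rad).
It fails at once if the rack or the tray is shifted or lifted (distance of any of tube_rack, cap_tray from where it was at the start of the episode above 0.015 m).
It also fails if it takes over 38 s, if anything falls off the work surface, if the arm or the gripper's body presses on something with over 40 N, if the wrist force passes 120 N, or if a joint passes its speed limit or range.

## Working session

There is one attempt and no reset: what is moved stays moved. The work goes in short steps, Python scripts to look and compute and a shell command to move; the robot and the scene stay as the last step left them, time stands still between calls to the robot, and variables do not carry over. Pictures are saved under pics/ and viewed, at most 10 in all, crops included, and the job is handed in when it is done.

```bash
mkdir -p pics
python3 - <<'E'
from bench import r
import cv2,numpy as np
s=r.sense();print({k:np.round(v,2) for k,v in s.items()},r.tcp_to_grasp)
for n in("scene","top"):
    im=r.snapshot(n)[:,:,::-1];cv2.imwrite(f"pics/{n}0.png",im)
    cv2.imwrite(f"pics/{n}0b.png",cv2.resize(im,(800,600),interpolation=cv2.INTER_CUBIC))
    p=r.camera_params(n);print(n,{k:np.round(v,3).tolist() for k,v in p.items()})
print(r.camera_params("wrist"))
E
```

```text
{'time': np.float64(0.0), 'joint_pos': array([-69.18,   7.52,  85.33,   0.  ,  87.26,  -4.89]), 'qd': array([-0.05, -0.06, -0.11, -0.03, -0.04,  0.03]), 'joint_efforts': array([-0.000e+00, -5.694e+01, -5.006e+01, -0.000e+00,  2.000e-02,
       -0.000e+00]), 'tool_pos': array([ 260.19, -540.05,  230.24]), 'tcp_rot': array([-1.799e+02, -1.000e-02,  2.572e+01]), 'ft_force': array([ 0.16, -0.96, -0.82]), 'wrist_torque': array([ 0.01, -0.  , -0.  ]), 'grip_force': np.float64(0.0), 'finger_gap': np.float64(85.17)} 18.700000000000003
scene {'fx': 441.804, 'fy': 441.804, 'cx': 258.914, 'cy': 191.055, 'R': [[0.582, 0.813, -0.008], [0.524, -0.383, -0.761], [-0.622, 0.439, -0.649]], 't': [-330.515, -216.312, 1332.334]}
top {'fx': 368.853, 'fy': 368.853, 'cx': 256.797, 'cy': 195.869, 'R': [[-0.011, -1.0, 0.014], [-0.999, 0.01, -0.044], [0.043, -0.015, -0.999]], 't': [11.336, 549.851, 838.515]}
{'fx': 332.2969668048027, 'fy': 332.2969668048027, 'cx': 251.2035152382272, 'cy': 189.89666070603147, 'mount': array([[ 6.73510740e-04, -9.62556759e-01, -2.71079382e-01,
         6.92527351e+01],
       [ 9.99999755e-01,  5.95932117e-04,  3.68497547e-04,
        -4.35761254e-01],
       [-1.93154895e-04, -2.71079564e-01,  9.62556925e-01,
        -1.42197681e+02],
       [ 0.00000000e+00,  0.00000000e+00,  0.00000000e+00,
         1.00000000e+00]])}
```

View pics/scene0b.png

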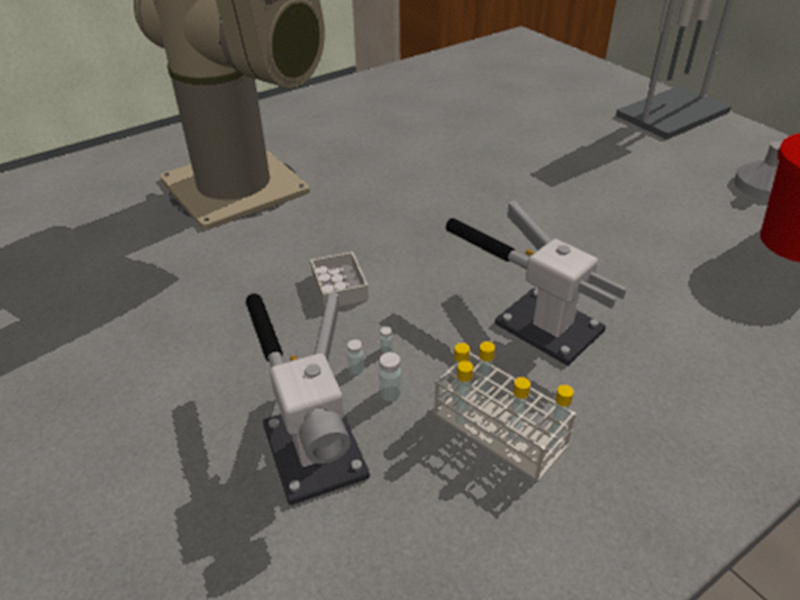

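View pics/top0b.png

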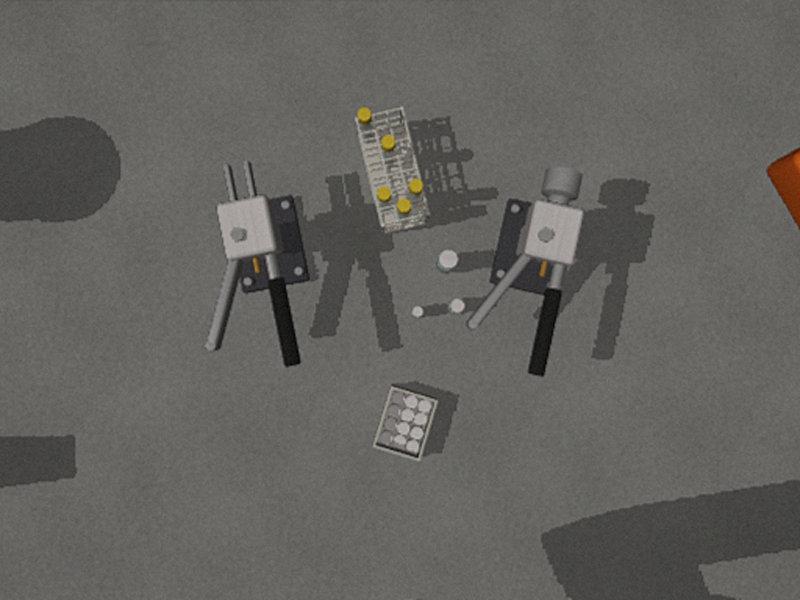

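The top view shows the crimper on the right: cup at (562,180), bar end at (537,372), lever tip at about (473,325). The three vials stand just left of its lever, and the decapper with its prongs is on the left. Next I measure the bar and lever in both views.

```bash
cat > h.py <<'E'
import numpy as np,cv2
from bench import r
P={n:r.camera_params(n) for n in("scene","top")}
def ray(n,u):
    p=P[n];R=np.array(p["R"]);t=np.array(p["t"])
    d=R.T@np.array([(u[0]-p["cx"])/p["fx"],(u[1]-p["cy"])/p["fy"],1]);return -R.T@t,d/np.linalg.norm(d)
def plane(n,u,z):
    c,d=ray(n,u);return c+d*(z-c[2])/d[2]
def tri(a,b):
    c1,d1=ray("scene",a);c2,d2=ray("top",b)
    k=np.linalg.lstsq(np.c_[d1,-d2],c2-c1,rcond=None)[0];p,q=c1+d1*k[0],c2+d2*k[1]
    return (p+q)/2,np.linalg.norm(p-q)
E
python3 - <<'E'
from h import *
t=cv2.imread("pics/top0.png");s=cv2.imread("pics/scene0.png")
a=cv2.resize(t[130:250,260:400],None,fx=4,fy=4,interpolation=cv2.INTER_CUBIC)[:, :400*1]
b=cv2.resize(s[170:290,140:240],None,fx=4,fy=4,interpolation=cv2.INTER_CUBIC)
cv2.imwrite("pics/crop.png",np.hstack([a,b]))
for n,im,(x0,y0,x1,y1) in(("top",t,(335,183,365,245)),("scene",s,(150,180,185,232))):
    m=((im.max(2)<28)*255).astype(np.uint8)[y0:y1,x0:x1]
    c=max(cv2.findContours(m,0,2)[0],key=cv2.contourArea)
    bx=cv2.boxPoints(cv2.minAreaRect(c))+[x0,y0]
    print(n,cv2.contourArea(c),np.round(bx,1).tolist())
E
```

```text
top 147.5 [[338.9, 238.4], [348.7, 184.0], [358.7, 185.9], [349.0, 240.3]]
scene 335.0 [[155.9, 190.1], [165.5, 186.6], [179.3, 224.6], [169.8, 228.1]]
```

View pics/crop.png

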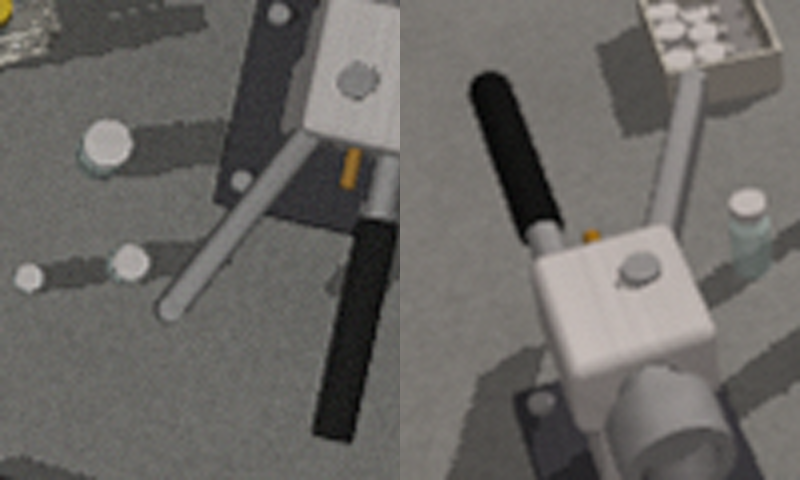

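In the crop, the top view (left half) shows the lever's top face from about (311,138) to a tip at (168,317). In the scene view (right half) the tip is at about (693,74).

```bash
cat >> h.py <<'E'
T=lambda x,y:(260+x/4,130+y/4)
S=lambda x,y:(140+(x-400)/4,170+y/4)
E
python3 - <<'E'
from h import *
f=lambda v:np.round(v,1)
p,e=tri(S(693,75),T(169,316));print("tip top",f(p),e)
p,e=tri(S(489,76),T(333,436));print("bar end",f(p),e)
A=plane("top",T(311,138),123);B=plane("top",T(169,317),123);d=(A-B)[:2];print("lever",f(A),f(B),"dir",np.degrees(np.arctan2(d[1],d[0])),np.hypot(*d))
o1,o2=plane("top",T(299,132),123),plane("top",T(160,301),123);d=(o1-o2)[:2];print("outer edge",f(o1),f(o2),np.degrees(np.arctan2(d[1],d[0])))
be=plane("top",T(334,437),113);bh=plane("top",T(376,220),121);d=(bh-be)[:2];print("bar",f(be),f(bh),np.degrees(np.arctan2(d[1],d[0])))
for n,u,z in(("mid",T(131,262),48),("big",T(108,142),62),("small",T(29,277),36)):print(n,f(plane("top",u,z)))
# vial mid: two views (cap top)
print(tri(S(748,200),T(131,262)))
E
```

```text
tip top [519.4 -81.4 120.9] 5.675793030829136
bar end [ 457.7 -164.   119.4] 3.6876733511238577
lever [ 606.8 -156.7  123. ] [517.3 -83.5 123. ] dir -39.287813424892825 115.61775546279601
outer edge [ 609.9 -150.7  123. ] [525.4 -79.1 123. ] -40.266533792283816
bar [ 455.7 -167.7  113. ] [ 565.2 -189.3  121. ] -11.148303650039384
mid [548.4 -73.3  48. ]
big [613.4 -60.1  62. ]
small [541.1 -17.3  36. ]
(array([549.44551252, -71.22108952,  50.44311624]), np.float64(4.254452341263666))
```

The points agree with the text: lever top measured at 121 mm (given 123) and middle vial at 50 mm (given 48). I'll turn the tool so its y runs along the lever's normal near the stop, close the fingers, and go over the standoff place.

```bash
python3 -m handwheel '[[0,0,0,7.4],[0,0,0,7.4],[0,0,0,7.4],[0,0,0,7.4],[0,0,0,7.4],[0,0,0,7.4]]' 0 20
python3 -m handwheel '[[0.0115,-0.046,0,0],[0.0115,-0.046,0,0],[0.0115,-0.046,0,0],[0.0115,-0.046,0,0],[0.0115,-0.046,0,0],[0.0115,-0.046,0,0],[0.0115,-0.046,0,0],[0.0115,-0.046,0,0],[0.0115,-0.046,0,0],[0.0115,-0.046,0,0]]'
python3 -m handwheel '[[0.0115,-0.046,0,0],[0.0115,-0.046,0,0],[0,0,0,0],[0,0,0,0],[0,0,0,0]]'
python3 - <<'E'
from h import *
s=r.sense();print(s["tool_pos"],s["tcp_rot"],s["joint_pos"])
im=r.snapshot("wrist")[:,:,::-1];cv2.imwrite("pics/w1.png",cv2.resize(im,(768,576),interpolation=cv2.INTER_CUBIC))
E
```

```text
time: 0.7
tool_pos: [260.2, -540.3, 230.7]
tcp_rot: [-180.0, 0.0, -19.0]
ft_force: [0.0, 0.7, -0.2]
finger_gap: 0.3
grip_force: 0.0
time: 1.7
tool_pos: [517.2, -139.8, 231.0]
tcp_rot: [180.0, 0.0, -18.7]
ft_force: [0.9, -0.1, -0.1]
finger_gap: 0.3
grip_force: 0.0
time: 2.2
tool_pos: [567.4, -62.5, 230.8]
tcp_rot: [180.0, 0.1, -18.7]
ft_force: [0.2, 0.6, -0.1]
finger_gap: -0.1
grip_force: 0.0
[567.39823843 -62.47430983 230.8305298 ] [ 1.79967194e+02  5.21456816e-02 -1.87037843e+01] [-1.14127265e+01  3.03991362e+00  9.00197421e+01 -2.59589735e-02
  8.69962321e+01  9.72924158e+01]
```

View pics/w1.png

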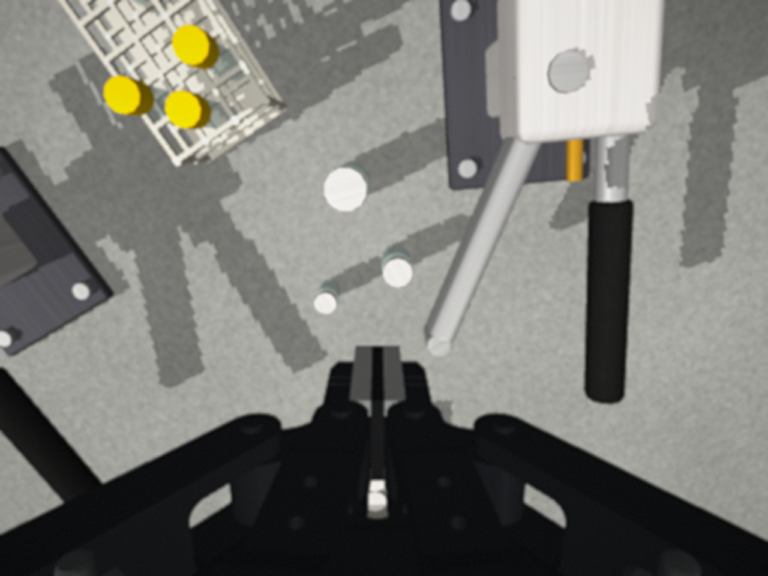

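The wrist view shows the shut finger tips at (376,350), the lever's top face from about (526,140) to a tip at (440,342), and the bar from (611,203) to (604,400). The small and middle vials are at (325,303) and (397,272).

Run:
```python
from h import *
from scipy.spatial.transform import Rotation as Ro
w=r.camera_params("wrist");s=r.sense();M=w["mount"]
R=Ro.from_euler("xyz",s["tcp_rot"],degrees=True).as_matrix()
def wp(u,z):
    d=R@M[:3,:3]@np.array([(u[0]/1.5-w["cx"])/w["fx"],(u[1]/1.5-w["cy"])/w["fy"],1]);c=R@M[:3,3]+s["tool_pos"]
    return c+d*(z-c[2])/d[2]
ang=lambda a,b:np.degrees(np.arctan2(*(b-a)[[1,0]]))
f=lambda v:np.round(v,1)
o0,o1,i0,i1=[wp(u,123) for u in((430,331),(512,142),(452,338),(538,144))]
t=wp((439,346),123)
print("outer",f(o0),f(o1),ang(o0,o1),"inner",f(i0),ang(i0,i1),"tip",f(t))
print("thick",np.linalg.norm(o0-i0))
b0,b1=wp((604,395),121),wp((610,206),121);print("bar",f(b0),f(b1),ang(b0,b1))
print("vials",f(wp((397,270),48)),f(wp((346,189),62)))
```

```text
outer [532.5 -80.5 123. ] [ 612.9 -146.5  123. ] -39.41094275186738 inner [524.8 -90.5 123. ] -39.16970602385454 tip [522.7 -82.6 123. ]
thick 12.606298864334248
bar [ 463.7 -161.6  121. ] [ 566.8 -186.   121. ] -13.282974360376816
vials [551.4 -71.2  48. ] [613.8 -58.   62. ]
```

Lever and bar angles differ by 25.9° (expected 25.8°). The rest face point is about (542.5,-91.5) and the stop face point about (518,-130). I'm standing about 20 mm clear of the lever, so I descend straight down.

```bash
python3 -m handwheel '[[0,0,0.035,0],[0,0,0.035,0],[0,0,0.035,0],[0,0,0.033,0],[0,0,0,0],[0,0,0,0],[0,0,0,0]]'
python3 - <<'E'
from h import *
im=r.snapshot("wrist")[:,:,::-1];cv2.imwrite("pics/w2.png",cv2.resize(im,(768,576),interpolation=cv2.INTER_CUBIC))
E
```

```text
time: 2.95
tool_pos: [569.4, -62.8, 96.0]
tcp_rot: [-180.0, -0.2, -18.7]
ft_force: [-0.3, -1.5, -0.3]
finger_gap: -0.1
grip_force: 0.0
```

View pics/w2.png

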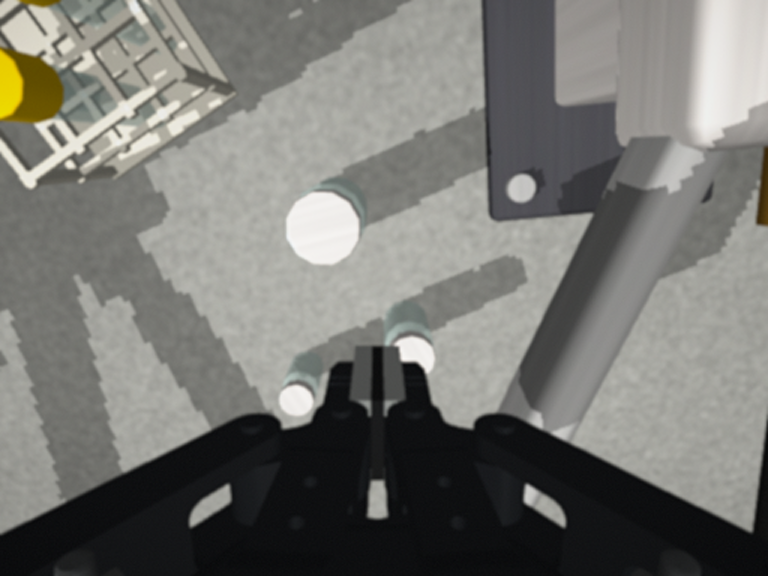

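All clear: the finger tips at (376,350) are well left of the lever (tip near (510,410)), with no contact. I approach until touch.

```bash
python3 -m handwheel '[[-0.004,0.008,0.004,0],[-0.004,0.008,0,0],[-0.004,0.006,0,0],[0,0,0,0],[0,0,0,0]]'
python3 -m handwheel '[[-0.003,0.008,0,0],[-0.003,0.008,0,0],[-0.003,0.008,0,0],[0,0,0,0],[0,0,0,0]]'
```

```text
time: 3.5
tool_pos: [549.9, -78.8, 89.8]
tcp_rot: [-180.0, -0.1, -18.7]
ft_force: [3.1, 1.7, 0.3]
finger_gap: 0.4
grip_force: 1.9
time: 4.0
tool_pos: [534.4, -98.3, 90.0]
tcp_rot: [-179.9, -0.1, -18.7]
ft_force: [6.0, 3.7, 1.2]
finger_gap: 0.1
grip_force: 3.0
```

```bash
python3 -m handwheel '[[-0.002,0.006,0,0],[-0.001,0.006,0,0],[0,0,0,0],[0,0,0,0]]'
python3 -m handwheel '[[0,0.004,0,0],[0,0,0,0],[0,0,0,0]]'
```

```text
time: 4.4
tool_pos: [528.2, -108.5, 90.1]
tcp_rot: [-179.9, -0.2, -18.7]
ft_force: [6.9, 5.0, -0.1]
finger_gap: 0.1
grip_force: 3.6
time: 4.7
tool_pos: [526.6, -111.9, 90.0]
tcp_rot: [-179.9, -0.1, -18.7]
ft_force: [5.3, 6.1, 1.7]
finger_gap: 0.4
grip_force: 3.8
```

```bash
python3 -m handwheel '[[0,0.003,0,0],[0,0,0,0],[0,0,0,0]]'
python3 -m handwheel '[[0,0.002,0,0],[0,0,0,0],[0,0,0,0]]'
```

```text
time: 5.0
tool_pos: [525.5, -114.5, 90.0]
tcp_rot: [-179.9, -0.1, -18.6]
ft_force: [5.6, 6.8, 2.5]
finger_gap: 0.1
grip_force: 4.1
time: 5.3
tool_pos: [525.4, -114.9, 90.0]
tcp_rot: [-179.7, -0.1, -18.6]
ft_force: [7.6, 13.3, 1.9]
finger_gap: 0.0
grip_force: 8.0
```

The lever is on the stop, since the force jumps with no travel. I add a touch more and hold over 1 s.

```bash
python3 -m handwheel '[[0,0.001,0,0],[0,0,0,0],[0,0,0,0]]'
python3 -m handwheel '[[0,0,0,0],[0,0,0,0],[0,0,0,0],[0,0,0,0],[0,0,0,0],[0,0,0,0],[0,0,0,0],[0,0,0,0],[0,0,0,0],[0,0,0,0]]'
python3 - <<'E'
from h import *
for n,(y0,y1,x0,x1) in(("top",(130,250,280,400)),):
    im=r.snapshot(n)[:,:,::-1]
a=cv2.resize(r.snapshot("scene")[:,:,::-1][130:310,110:290],(400,400));b=cv2.resize(r.snapshot("wrist")[:,:,::-1],(400,300))
cv2.imwrite("pics/press.png",np.hstack([a,np.vstack([b,np.zeros((100,400,3),np.uint8)])]))
E
```

```text
time: 5.6
tool_pos: [525.4, -115.0, 90.1]
tcp_rot: [-179.7, -0.1, -18.6]
ft_force: [8.8, 17.9, 2.2]
finger_gap: -0.0
grip_force: 10.0
time: 6.6
tool_pos: [525.4, -115.0, 90.1]
tcp_rot: [-179.7, -0.1, -18.6]
ft_force: [9.2, 17.0, 2.5]
finger_gap: 0.0
grip_force: 10.0
```

View pics/press.png

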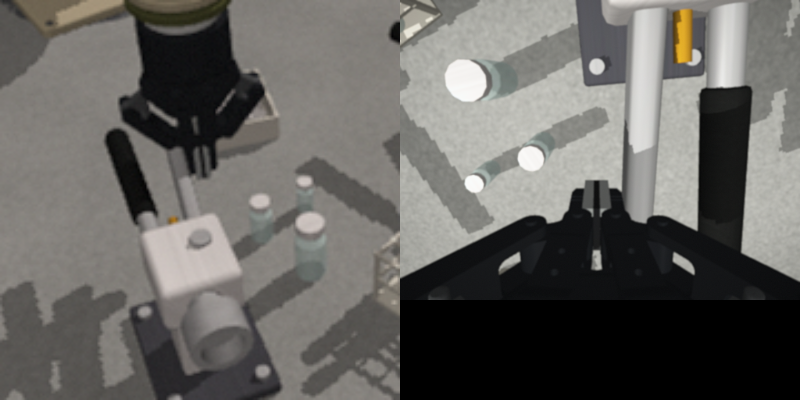

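The fingers (595,190 in the right half) press on the lever's outer face, with the gap to the bar remaining and the vials upright. The press was held about 1.5 s at 19 N. Now I release back along the arc, then lift.

```bash
python3 -m handwheel '[[0,-0.006,0,0],[0.001,-0.008,0,0],[0.003,-0.008,0,0],[0.004,-0.009,0,0],[0.005,-0.01,0,0],[0.005,-0.01,0,0],[0.005,-0.01,0,0],[0.005,-0.01,0,0],[0,0,0,0],[0,0,0,0]]'
python3 -m handwheel '[[0,0,-0.03,0],[0,0,-0.04,0],[0,0,-0.04,0],[0,-0.02,-0.03,0],[0,0,0,0],[0,0,0,0],[0,0,0,0],[0,0,0,0]]'
python3 - <<'E'
from h import *
im=r.snapshot("top")[:,:,::-1];cv2.imwrite("pics/top2.png",cv2.resize(im,(800,600)))
E
```

```text
time: 7.75
tool_pos: [572.6, -60.3, 89.1]
tcp_rot: [180.0, 0.0, -18.7]
ft_force: [-0.7, 0.2, 0.9]
finger_gap: 0.3
grip_force: 0.0
time: 8.55
tool_pos: [577.9, -41.8, 227.3]
tcp_rot: [180.0, 0.2, -18.7]
ft_force: [0.2, 0.2, 0.3]
finger_gap: -0.2
grip_force: 0.0
```

View pics/top2.png

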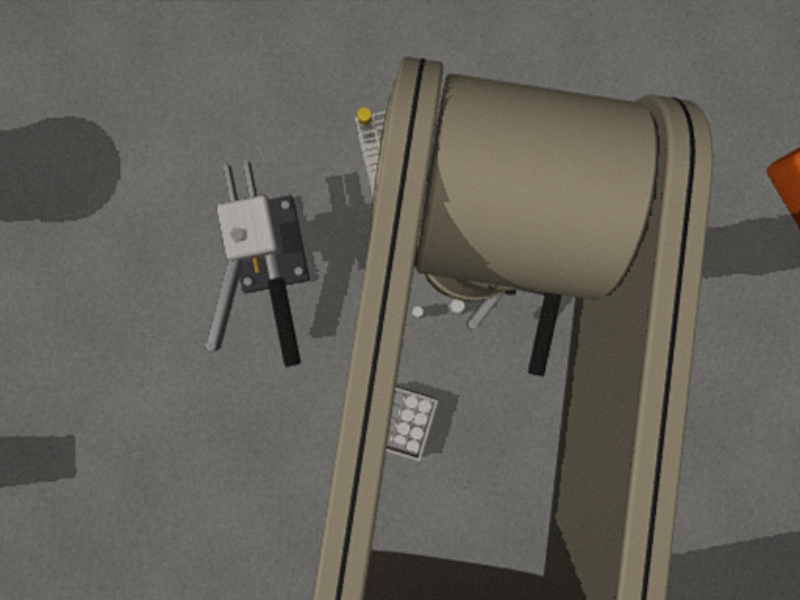

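The lever tip is back at (473,325), the middle vial is still at (457,306), the tray, rack and decapper are unmoved, and the arm is clear.

```bash
python3 -c "
from bench import r
print(r.hand_in())"
```

```text
the job is handed in; nothing more can be done
None
```

I pressed the crimper's lever onto its stop with the backs of the fingers and held it there about 1.5 s at roughly 19 N. It sprang back to rest, the arm moved clear with nothing else seen to have moved, and the job is handed in (no verdict was returned).

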